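# Snap a brake key home in a brake head

## Robot

A 6-joint arm with a two-finger parallel gripper is mounted at the origin on the work surface. World frame = base frame: x ahead of the robot, y to its left, z up, the work surface at z = 0. Lengths are in m, angles in rad, forces in N, time in s.
With the tool pointing down it reaches from about 0.35 to 0.925 m from the base axis. Payload 6.4 kg.
Tool frame: the origin (TCP) lies between the finger pads, 19 mm behind the fingertips; this is the grasp point; z points along the fingers, y is the line along which they close (so a half turn about z gives the same grasp; the last joint's range is limited). The gripper opens to 85 mm and grips with 20 to 120 N. Pads are 22 mm wide; open, the fingers measure 114 mm over their backs; the gripper's body (76 mm by 85 mm) begins 54 mm behind the grasp point. The pads swing forward as they close: fully open they stand 13 mm farther back than shut.
Start: joints at [1.156, 0.245, 1.558, -0, 1.339, -0.174], TCP at [0.155, 0.631, 0.25] pointing down, gripper open.
Joint ranges: [-3.13, 3.13], [-1.02, 2.26], [0.13, 2.54], [-0.95, 4.09], [0.21, 2.88], [-2.74, 2.74]. Speed limits (rad/s): [2.57, 2.57, 3.14, 3.14, 3.14, 3.14].

## Interface

Orientations are given as a 3x3 rotation matrix whose columns are the frame's x, y, z axes.
In Python, from workcell import * gives the robot as it stands.
- The arm moves only by the tool apply_moves, never from a script. Its argument "targets" is text: rows parted by semicolons, each of 4 numbers parted by spaces: the shift along the tool's x, y, z in mm, then the turn about the tool's z in rad. A call has 1 to 12 rows; each row shifts and turns the commanded pose from where the row before left it, along the tool's axes as they then stand; what a row does not reach is not made up. A row lasts 1/10 s, in which the tool goes at most 50 mm and 8.59 degrees, less where a joint would pass 70% of its speed; a pose out of reach is approached as far as the arm can. A call is refused whole if a number of a shift passes 50 or a number of a turn 0.15, either way. A call with a gripper value outside its range is refused whole. "jaw" is the closure, from 0 (fully open) to 1 (shut), set as the call begins (left out, the last holds). The fingers move at their own pace and stop on an object; "squeeze" is the grip in N (left out, the last holds). Time passes only in rows, so rows that do not move let the fingers close. It gives the time, the measured TCP pose, the force, the opening and the grip force at its end, in the units of the state.
- observe(): the state, without advancing time (a new reading comes with each control period).
- grab_frame(name): name is "scene" or "top" or "wrist"; returns a dict with "img" (384x512x3 uint8, blue, green, red), "K" (3x3 intrinsics, pixels), "rvec" (rotation vector, rad) and "tvec" (3), from world to camera coordinates, as OpenCV has them. Camera axes: x right, y down, z forward; pixel columns grow to the right and rows downward; lengths in m; the calibration is good to about 2 mm. A picture is of the moment at which its call begins. There is no depth.
- finish_job(): hands the job in; it is judged then, once.
The state is a dict: "time_s": time; "joints": joint angles; "joint_velocities": joint speeds; "tau": joint torques, N m; "tool_pos": TCP position; "orientation": TCP orientation; "ft_force": force on the tool from outside, world axes, zero at the start; "torque": the same for the moment, N m; "opening": finger opening in m; "gripper_force": force on a finger pad.
Only numpy, scipy, OpenCV 4.12 (cv2) and the standard library are available. Lean on these libraries where they do the work, as an engineer would, in place of code of your own. Each camera call takes 0.05 s, during which the arm holds its last target. There are 200 camera calls.

## Task

Slide the collared brake key (the only one with a wide collar and a notch in each edge) straight up out of the slotted wooden rack by its top edge, stand it point-down in the slot on top of the brake head, and press it down past the two spring plungers until they snap into its notches and the collar sits fully home on the seat plate. Do not let go: keep pressing once it has snapped, and finish while still gripping the key and pushing it firmly down on its seat. Leave the other keys in the rack and everything else on the counter undisturbed.

Things in the scene. Friction and masses are not known exactly. Their poses are not given: they have to be found in the camera images.
- key: Collared brake key: steel plate 8 mm thick, 155 mm long, 0.22 to 0.34 kg, loose, upright in one rack slot. Origin at the centre of its foot; z up its length, y across its width, x through its thickness. Foot 14 mm wide, widening to a 25 mm shank at z 14 mm; collar 60 mm wide at z 105 to 117 mm; above it a grip tongue 36 mm wide to z 155 mm. Grip the tongue across its 8 mm.
- key_barb (a point): On the key's axis 84 mm above its foot, level with the square upper ends of the barbs. Both edges of the shank ramp from 25 mm wide at z 67 mm to 34 mm at z 82 mm, stay so to z 84 mm, then step back to 25 mm: the notches, z 84 to 105 mm, just under the collar. The key is the same after half a turn about z.
- key_collar (a point): Centre of the underside of the key's collar, 105 mm above the foot; this face comes to rest on the seat plate.
- key_top (a point): Centre of the key's top edge, 155 mm above the foot.
- rack: Wooden key rack 250 mm long (its y), 70 mm wide, 70 mm high, fixed. Origin at the centre of its underside. Three slots at y = -75, 0, +75 mm, each 28.5 mm (y) by 10.5 mm (x), 60 mm deep, floor 10 mm above the counter. Keys stand on the floors, their x and y parallel to the rack's; the collared one reaches 165 mm above the counter. Which key is in which slot varies.
- brake_head: Dark cast brake head with curved brake block on its -x side, pinned in a steel stand, fixed. Origin on the counter below the key slot; z up, y across the head. Key x goes along head x (either way round). Block top 225 mm high, 50 mm or more to the -x side of the slot axis; at 155 to 200 mm height 30 mm stay free on that side, all else is open.
- slot_mouth (a point): Centre of the slot's mouth in the top face of the seat plate, 155 mm above the counter; axes as brake_head. The mouth is 20 mm (x) by 44 mm (y); from 5 to 13 mm down it narrows to 11.5 by 39 mm. The key is home when its collar lies on this face, its foot 105 mm below it.
- seat: Bright steel seat plate on top of the upper bridge, 60 by 76 mm, 5 mm thick, fixed to the head; origin at the centre of its top face, the same point as slot_mouth. The collar lands on it.
- plunger_left (a joint): Spring plunger in the +y side of the slot, 15 mm below its mouth: ball nose, radius 5 mm, tip 13.5 mm from the slot axis. Value: push outward, 0 to 8 mm, 0 at rest; 0.9 N/mm, 1.8 N preload. The shank passes freely; the barbs push both back 3.5 mm (about 5 to 13 N in all), then they snap into the notches (collar 5 to 1 mm off the seat) and the force drops.
- plunger_right (a joint): The same plunger in the -y side of the bridge.
- plain_key: Plain steel key in another rack slot: 8 mm thick, 25 mm wide, 120 mm long, pointed foot, no collar and no notches. Origin at its foot. Not to be used.
- short_key: Plain steel key in the remaining rack slot: 8 mm thick, 25 mm wide, 102 mm long, pointed foot, no collar and no notches. Origin at its foot. Not to be used.
- nut: Bystander: bronze hexagonal adjuster nut, 50 mm across flats, 30 mm high, lying flat; origin at its underside.
- socket: Bystander: chrome socket head, 33 mm in diameter, 52 mm high, standing; origin at its underside.
- washers: Bystander: stack of red fibre washers, 42 mm in diameter, 32 mm high; origin at its underside.
- spanner: Bystander: steel spanner, 200 mm long, lying flat; origin on its underside.
- spare_block: Bystander: spare curved brake block, 200 mm long, 70 mm wide, lying face down with its lug up, about 80 mm high; origin at its underside.
- tin: Bystander: closed grey tin, 72 mm in diameter, 100 mm high; origin at its underside.
There are look-alikes about, which are no part of the job. What is shaped like the key but red is not meant.

How it is judged:
By the outcome, as a careful person would: the job done as asked, in the order asked, and still so for the second after the job is handed in, while the arm keeps its last pose, push and grip.
It also fails if it takes over 59 s, if anything falls off the work surface, if the arm or the gripper's body presses on something with over 40 N, if the wrist force passes 120 N, or if a joint passes its speed limit or range.

## Working session

There is one attempt and no reset: what is moved stays moved. The work goes in short steps, Python scripts to look and compute and a tool call to move; the robot and the scene stay as the last step left them, time stands still between calls to the robot, and variables do not carry over. Pictures are saved under pics/ and viewed, at most 10 in all, crops included, and the job is handed in when it is done.

Besides the shell and the picture viewer there is one more tool, called after "Request:" as name(argument=value, ...) on one line, values as JSON. apply_moves: Moves the arm, as the interface text tells. Its arguments: {"type":"object","properties":{"targets":{"type":"string"},"jaw":{"type":"number"},"squeeze":{"type":"number"}},"required":["targets"]}

```bash
mkdir -p pics
cat > h.py <<'E'
from workcell import *
import numpy as np, cv2, pickle
def snap(n,f):
    d=grab_frame(n); cv2.imwrite(f'pics/{f}.png',d['img']); pickle.dump(d,open(f'pics/{f}.pkl','wb')); return d
def load(f): return pickle.load(open(f'pics/{f}.pkl','rb'))
def proj(d,P): return cv2.projectPoints(np.float64(P).reshape(-1,1,3),d['rvec'],d['tvec'],d['K'],None)[0].reshape(-1,2)
def ray(d,u,v):
    R=cv2.Rodrigues(d['rvec'])[0]; c=-R.T@np.ravel(d['tvec']); r=R.T@np.linalg.inv(d['K'])@[u,v,1]; return c,r
def atz(d,u,v,z):
    c,r=ray(d,u,v); return c+r*(z-c[2])/r[2]
def tri(obs):
    A=np.zeros((3,3));b=np.zeros(3)
    for d,u,v in obs:
        c,r=ray(d,u,v); r/=np.linalg.norm(r); M=np.eye(3)-np.outer(r,r); A+=M;b+=M@c
    return np.linalg.solve(A,b)
E
python3 - <<'E'
from h import *
a=snap('scene','s0');b=snap('top','t0');c=snap('wrist','w0')
im=cv2.resize(b['img'],(800,600),interpolation=cv2.INTER_CUBIC);cv2.imwrite('pics/t0b.png',im)
im=cv2.resize(a['img'],(800,600),interpolation=cv2.INTER_CUBIC);cv2.imwrite('pics/s0b.png',im)
for d in(a,b,c): print(d['K'].ravel().round(1),ray(d,256,192))
s=observe();print(s['tool_pos'],s['orientation'],s['opening'],s['time_s'])
E
```

```text
[457.1   0.  260.6   0.  457.1 189.3   0.    0.    1. ] (array([0.9874695 , 0.65516097, 1.24994911]), array([-0.31802717, -0.46200098, -0.82797925]))
[414.7   0.  255.6   0.  414.7 194.8   0.    0.    1. ] (array([0.38371146, 0.01374949, 1.56156243]), array([ 0.12332625,  0.0063621 , -0.99236896]))
[284.1   0.  254.3   0.  284.1 195.6   0.    0.    1. ] (array([0.08983775, 0.64785085, 0.37276938]), array([ 0.24845075, -0.05518933, -0.96717439]))
[0.15482641 0.63088531 0.24912164] [[-9.71158750e-01  2.38433068e-01 -5.94781831e-04]
 [ 2.38433678e-01  9.71157816e-01 -1.37042118e-03]
 [ 2.50873297e-04 -1.47271254e-03 -9.99998884e-01]] 0.08543044207893703 0.15
```

View pics/t0b.png

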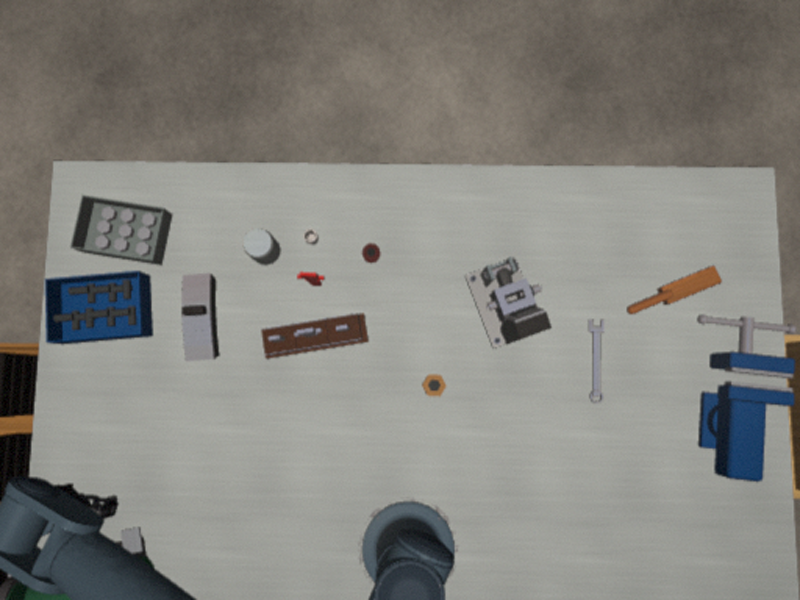

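View pics/s0b.png

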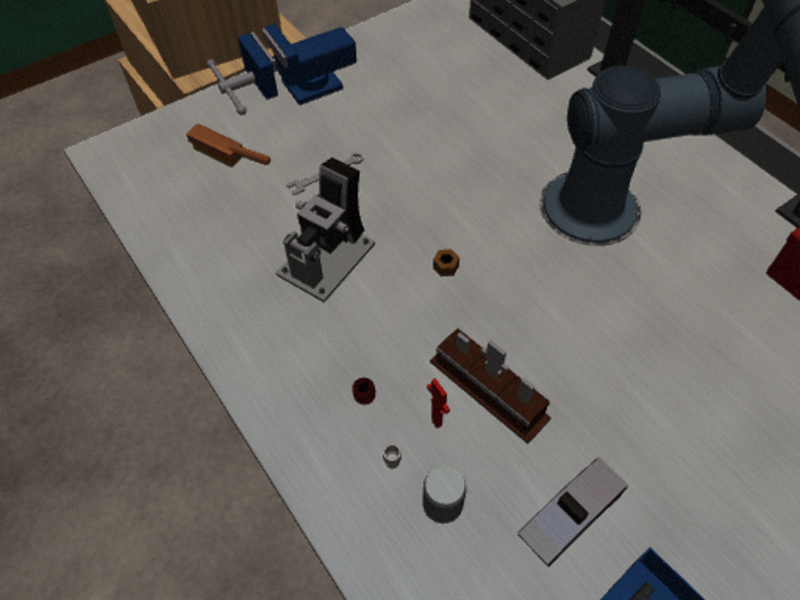

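Candidates in the scene picture are the middle rack key at (495,358), which is tall with a collar, the outer rack keys at (462,342) and (526,390), which are plain, and a red look-alike at (438,400). I choose the middle key. In the top picture the rack is at (315,336) and the head slot at (515,296). Next I'll check both in close crops.

Run:
```python
from h import *
a=load('s0')['img'];b=load('t0')['img']
def cr(i,x,y,w,h): return cv2.resize(i[y:y+h,x:x+w],(400,300),interpolation=cv2.INTER_CUBIC)
# scene rack, top rack ; scene head, top head (scale 4)/(5)
m=np.vstack([np.hstack([cr(a,265,200,100,75),cr(b,160,178,80,60)]),np.hstack([cr(a,170,90,80,60),cr(b,290,160,80,60)])])
cv2.imwrite('pics/c0.png',m)
```

```text
(no output)
```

View pics/c0.png

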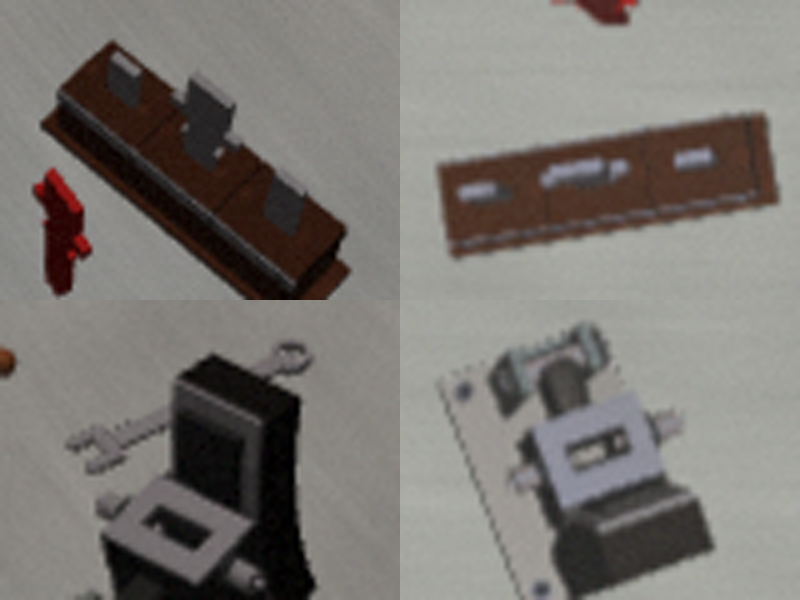

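Run:
```python
from h import *
a=load('s0');b=load('t0')
S=[(105,232),(172,176),(257,222),(195,284)];T=[(133,107),(237,92),(263,173),(160,207)]
f=lambda p,x0,y0,s:(x0+(p[0]+.5)/s-.5,y0+(p[1]+.5)/s-.5)
for n,d,L,o in(('s',a,S,(170,90,5)),('t',b,T,(290,160,5))):
    P=np.array([atz(d,*f(p,*o),.155)for p in L]);print(n,P.round(4).tolist(),P.mean(0).round(4))
    for i in range(4): e=P[(i+1)%4]-P[i];print(np.linalg.norm(e).round(4),np.degrees(np.arctan2(e[1],e[0])).round(1))
# key top edge
print('key s',atz(a,*f((189,76),265,200,4),.165),atz(a,*f((236,103),265,200,4),.165))
print('key t',atz(b,*f((552-400,173),160,178,5),.165),atz(b,*f((606-400,164),160,178,5),.165))
# rack ends top plane corners z=.07
R=[(438-400,165),(750-400,120),(755-400,195),(450-400,243)]
P=np.array([atz(b,*f(p,160,178,5),.07)for p in R]);print(P.round(4).tolist(),P.mean(0))
R=[(112,42),(58,95),(292,277),(347,225)]
P=np.array([atz(a,*f(p,265,200,4),.07)for p in R]);print(P.round(4).tolist(),P.mean(0))
```

```text
s [[0.6108, -0.2507, 0.155], [0.5514, -0.2665, 0.155], [0.5283, -0.2016, 0.155], [0.5873, -0.1813, 0.155]] [ 0.5694 -0.225   0.155 ]
0.0614 -165.1
0.0689 109.6
0.0623 19.0
0.0733 -71.3
t [[0.5987, -0.183, 0.155], [0.6099, -0.2543, 0.155], [0.5542, -0.2714, 0.155], [0.5301, -0.201, 0.155]] [ 0.5732 -0.2274  0.155 ]
0.0722 -81.1
0.0583 -163.0
0.0744 108.9
0.071 14.7
key s [0.49712068 0.21209013 0.165     ] [0.48469709 0.24742081 0.165     ]
key t [0.48609061 0.24483043 0.165     ] [0.49259131 0.20848908 0.165     ]
[[0.4979, 0.3431, 0.07], [0.5331, 0.1184, 0.07], [0.4788, 0.1137, 0.07], [0.4418, 0.3324, 0.07]] [0.48790611 0.22691253 0.07      ]
[[0.4825, 0.1159, 0.07], [0.5437, 0.129, 0.07], [0.4994, 0.3418, 0.07], [0.4412, 0.3344, 0.07]] [0.49173326 0.23027847 0.07      ]
```

```bash
cat >> h.py <<'E'
def plan(p,yaw,n):
    s=observe();R=np.array(s['orientation']);q=np.array(s['tool_pos'])
    y0=np.degrees(np.arctan2(R[1,1],R[0,1])); w=-np.radians((yaw-y0+180)%360-180)/n; w=round(w,3)
    step=(np.array(p)-q)/n
    rows=[]
    for i in range(n):
        c,sn=np.cos(w*i),np.sin(w*i); Rz=R@np.array([[c,-sn,0],[sn,c,0],[0,0,1]])
        rows.append(' '.join(f'{v:.1f}' for v in Rz.T@step)+f' {w:.3f}')
    print('yaw0',y0.round(2),'pos',q.round(4)); print('; '.join(rows))
def st():
    s=observe();R=np.array(s['orientation']);print(s['time_s'],'pos',np.round(s['tool_pos'],4),'yaw',np.degrees(np.arctan2(R[1,1],R[0,1])).round(2),'z',R[:,2].round(4),'F',np.round(s['ft_force'],1),'T',np.round(s['torque'],2),'op',round(s['opening'],4),'g',s['gripper_force'],'j',np.round(s['joints'],2))
E
sed -i 's/step=(np.array(p)-q)\/n/step=(np.array(p)-q)\/n*1000/' h.py
python3 -c "
from h import *
plan([.49,.229,.25],10.5,12)"
```

```text
yaw0 76.21 pos [0.1548 0.6309 0.2491]
-35.1 -25.9 -0.0 0.096; -37.4 -22.4 -0.0 0.096; -39.4 -18.7 -0.0 0.096; -41.0 -14.8 -0.0 0.096; -42.2 -10.8 -0.0 0.096; -43.1 -6.7 -0.0 0.096; -43.5 -2.6 -0.0 0.096; -43.6 1.6 -0.0 0.096; -43.2 5.8 -0.0 0.096; -42.5 9.9 -0.0 0.096; -41.3 13.9 -0.0 0.096; -39.8 17.8 -0.0 0.096
```

Request:
apply_moves(targets="-35 -26 0 0.096; -37.4 -22.4 0 0.096; -39.4 -18.7 0 0.096; -41 -14.8 0 0.096; -42 -10.8 0 0.096; -43 -6.7 0 0.096; -43.5 -2.6 0 0.096; -43.5 1.6 0 0.096; -43 5.8 0 0.096; -42.5 10 0 0.096; -41 14 0 0.096; -40 18 0 0.096", jaw=0, squeeze=60)

```text
time_s: 1.35
tool_pos: [0.4905, 0.2284, 0.2498]
orientation: [[-0.173, 0.985, -0.0], [0.985, 0.173, 0.0], [0.0, -0.0, -1.0]]
ft_force: [1.6, 0.9, 0.2]
opening: 0.0854
gripper_force: 0.0
```

Request:
apply_moves(targets="0 0 0 0; 0 0 0 0")

```text
time_s: 1.55
tool_pos: [0.49, 0.2293, 0.2496]
orientation: [[-0.176, 0.984, -0.001], [0.984, 0.176, 0.0], [0.0, -0.001, -1.0]]
ft_force: [-0.1, 0.4, 0.5]
opening: 0.0854
gripper_force: 0.0
```

Run:
```python
from h import *
st(); d=snap('wrist','w1')
cv2.imwrite('pics/w1b.png',cv2.resize(d['img'],(800,600),interpolation=cv2.INTER_CUBIC))
```

```text
1.55 pos [0.49   0.2293 0.2496] yaw 10.12 z [-1.e-03  1.e-04 -1.e+00] F [-0.1  0.4  0.5] T [ 0.    0.02 -0.  ] op 0.0854 g 0.0 j [ 0.23 -0.01  1.84  0.    1.32  0.05]
```

View pics/w1b.png

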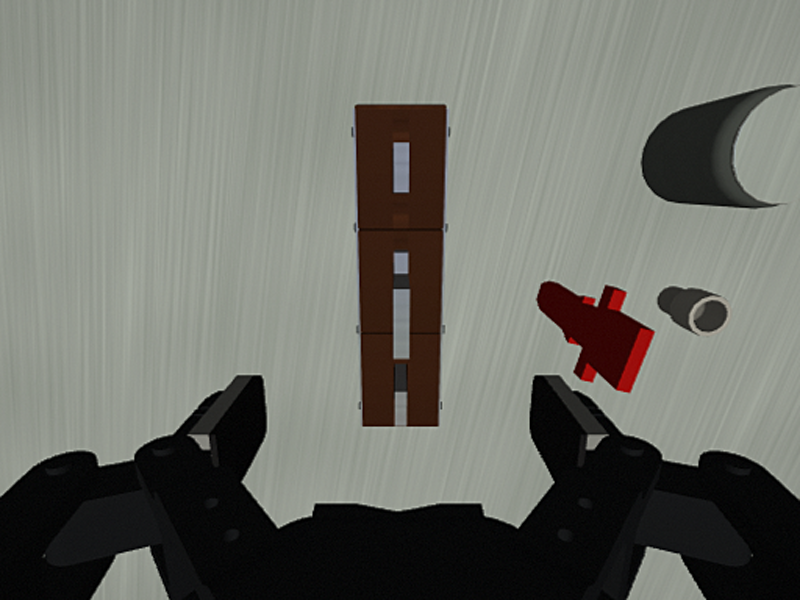

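Run:
```python
from h import *
d=load('w1');s=800/512
yv=np.array([np.cos(np.radians(100.1)),np.sin(np.radians(100.1)),0]);xv=np.array([yv[1],-yv[0],0])
c=np.array([.490,.229,0])
def pr(n,x,y,z): print(n,(proj(d,c+xv*x+yv*y+np.array([0,0,z]))[0]*s+.28).round(1))
for y in(-.018,.018): pr(f'tongue{y}',0,y,.165)
for y in(-.03,.03): pr(f'collar{y}',0,y,.127)
for y in(-.075,.075):
  for e in (-.0125,.0125): pr(f'plain{y+e}',0,y+e,.13);pr(f'short{y+e}',0,y+e,.112)
for x in(-.035,.035):
  for y in(-.125,.125): pr('rack',x,y,.07)
# x measures
for v,u1,u2,z in((290,392,410,.165),(355,393,410,.165),(145,393,410,.112),(110,355.5,446.5,.07),(330,360.5,442.5,.07)):
  print(z,[( (atz(d,(u-.28)/s,(v-.28)/s,z)-c)@xv*1000).round(1) for u in(u1,u2)],((atz(d,400/s,v/s,z)-c)@yv*1000).round(1))
```

```text
tongue-0.018 [396.2 361.6]
tongue0.018 [396.1 292.2]
collar-0.03 [396.4 355.7]
collar0.03 [396.3 255.3]
plain-0.0875 [396.5 443.9]
short-0.0875 [396.6 428.5]
plain-0.0625 [396.5 407.6]
short-0.0625 [396.5 394. ]
plain0.0625 [396.3 195.4]
short0.0625 [396.4 194.6]
plain0.0875 [396.2 145.6]
short0.0875 [396.3 148.3]
rack [351.6 442.8]
rack [340.5  90. ]
rack [441.9 442.8]
rack [452.4  90. ]
0.165 [np.float64(-2.0), np.float64(6.7)] 18.9
0.165 [np.float64(-1.6), np.float64(6.9)] -14.6
0.112 [np.float64(-1.8), np.float64(7.6)] 89.1
0.07 [np.float64(-25.9), np.float64(31.6)] 113.3
0.07 [np.float64(-26.0), np.float64(33.0)] -33.2
```

The wrist view shows the key at u≈401, with its tongue top edge at rows 290–360. That is about 2 mm along tool y from centre, and the yaw is right. Descending to grasp.

Request:
apply_moves(targets="0.9 2.2 20 0; 0 0 20 0; 0 0 20 0; 0 0 20 0; 0 0 12 0; 0 0 7 0; 0 0 0 0; 0 0 0 0")

```text
time_s: 2.4
tool_pos: [0.4922, 0.2317, 0.1518]
orientation: [[-0.178, 0.984, 0.001], [0.984, 0.178, 0.0], [0.0, 0.001, -1.0]]
ft_force: [-0.6, 0.0, 0.9]
opening: 0.0854
gripper_force: 0.0
```

Request:
apply_moves(targets="0 0 0 0; 0 0 0 0; 0 0 0 0; 0 0 0 0; 0 0 0 0; 0 0 0 0; 0 0 0 0; 0 0 0 0; 0 0 0 0; 0 0 0 0", jaw=1, squeeze=70)

```text
time_s: 3.4
tool_pos: [0.4919, 0.2312, 0.1512]
orientation: [[-0.177, 0.984, 0.0], [0.984, 0.177, -0.0], [-0.0, 0.0, -1.0]]
ft_force: [-0.7, -0.1, 2.9]
opening: 0.0069
gripper_force: 68.7
```

```bash
python3 -c "
from h import *
st()"
```

```text
3.4 pos [0.4919 0.2312 0.1512] yaw 10.2 z [ 0. -0. -1.] F [-0.7 -0.1  2.9] T [-0.1   0.27 -0.01] op 0.0069 g 68.67839097976685 j [ 0.23  0.11  1.9  -0.    1.13  0.05]
```

Request:
apply_moves(targets="0 0 -6 0; 0 0 -8 0; 0 0 -12 0; 0 0 -16 0; 0 0 -18 0; 0 0 -20 0; 0 0 -20 0; 0 0 -20 0; 0 0 -20 0; 0 0 -20 0; 0 0 -20 0; 0 0 -10 0")

```text
time_s: 4.6
tool_pos: [0.4923, 0.2314, 0.3439]
orientation: [[-0.177, 0.984, 0.004], [0.984, 0.177, 0.001], [0.0, 0.004, -1.0]]
ft_force: [0.0, -0.0, -2.3]
opening: 0.0067
gripper_force: 68.3
```

Run:
```python
from h import *
st(); snap('wrist','w2'); snap('scene','s2')
plan([.53,-.185,.341],18.8,12)
```

```text
4.6 pos [0.4923 0.2314 0.3439] yaw 10.2 z [ 3.8e-03  9.0e-04 -1.0e+00] F [ 0.  -0.  -2.3] T [ 0.02 -0.03  0.01] op 0.0067 g 68.31852793693542 j [ 0.23 -0.07  1.73 -0.    1.48  0.05]
yaw0 10.21 pos [0.4924 0.2314 0.3432]
-34.7 -3.1 0.2 -0.012; -34.7 -3.5 0.2 -0.012; -34.6 -3.9 0.2 -0.012; -34.6 -4.3 0.2 -0.012; -34.5 -4.7 0.2 -0.012; -34.5 -5.1 0.2 -0.012; -34.4 -5.6 0.2 -0.012; -34.3 -6.0 0.2 -0.012; -34.3 -6.4 0.2 -0.012; -34.2 -6.8 0.2 -0.012; -34.1 -7.2 0.2 -0.012; -34.0 -7.6 0.2 -0.012
```

Run:
```python
from h import *
plan([.597,-.302,.355],18.8,12)
```

```text
yaw0 10.21 pos [0.4924 0.2314 0.3432]
-45.3 0.7 -1.0 -0.012; -45.3 0.2 -1.0 -0.012; -45.3 -0.4 -1.0 -0.012; -45.3 -0.9 -1.0 -0.012; -45.3 -1.5 -1.0 -0.012; -45.3 -2.0 -1.0 -0.012; -45.2 -2.6 -1.0 -0.012; -45.2 -3.1 -1.0 -0.012; -45.2 -3.6 -1.0 -0.012; -45.1 -4.2 -1.0 -0.012; -45.1 -4.7 -1.0 -0.012; -45.0 -5.3 -1.0 -0.012
```

Request:
apply_moves(targets="-12 0.2 -1 0; -25 0.5 -1 -0.012; -38 0.4 -1 -0.012; -42 -0.2 -1 -0.012; -42 -0.8 -1 -0.012; -42 -1.5 -1 -0.012; -42 -2 -1 -0.012; -42 -2.6 -1 -0.012; -42 -3 -1 -0.012; -42 -3.5 -1 -0.012; -42 -4 -1 -0.012; -42 -4.4 -1 -0.012")

```text
time_s: 5.9
tool_pos: [0.578, -0.2165, 0.3511]
orientation: [[-0.305, 0.952, -0.003], [0.952, 0.305, 0.001], [0.002, -0.002, -1.0]]
ft_force: [0.9, 0.0, -3.1]
opening: 0.007
gripper_force: 68.2
```

Request:
apply_moves(targets="-40 -5 0 -0.012; -28 -4 0 -0.006; -15 -2 0 0; -6 0 0 0; 0 0 0 0; 0 0 0 0; 0 0 0 0")

```text
time_s: 6.6
tool_pos: [0.5964, -0.3008, 0.3533]
orientation: [[-0.324, 0.946, 0.0], [0.946, 0.324, 0.0], [0.0, 0.0, -1.0]]
ft_force: [-0.2, 0.2, -3.4]
opening: 0.0072
gripper_force: 68.3
```

Run:
```python
from h import *
st(); d=snap('wrist','w3')
cv2.imwrite('pics/w3b.png',cv2.resize(d['img'],(800,600),interpolation=cv2.INTER_CUBIC))
```

```text
6.6 pos [ 0.5964 -0.3008  0.3533] yaw 18.88 z [ 1.e-04  1.e-04 -1.e+00] F [-0.2  0.2 -3.4] T [-0.   -0.03  0.02] op 0.0072 g 68.26385736465454 j [-0.64  0.22  1.4   0.    1.52 -0.97]
```

View pics/w3b.png

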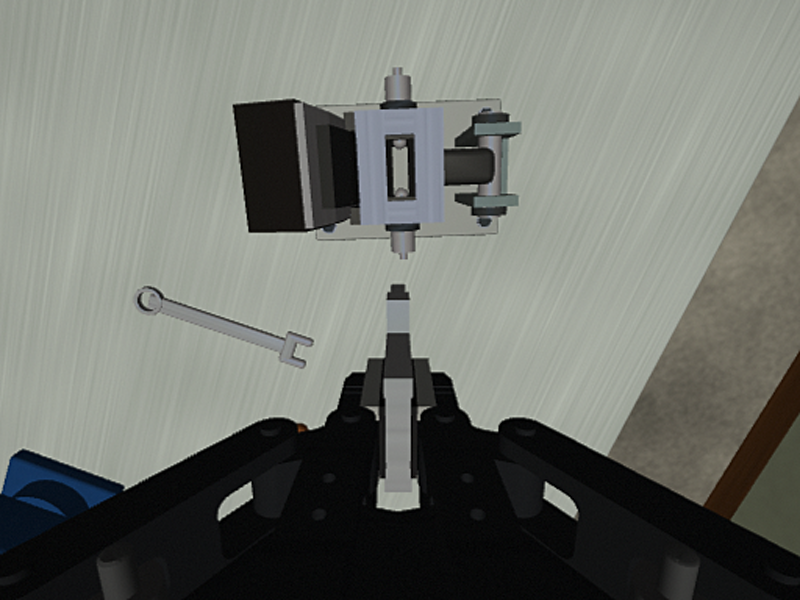

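Run:
```python
from h import *
d=load('w3');i=d['img']
cv2.imwrite('pics/c3.png',cv2.resize(i[60:160,215:300],(510,600),interpolation=cv2.INTER_CUBIC))
```

```text
(no output)
```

View pics/c3.png

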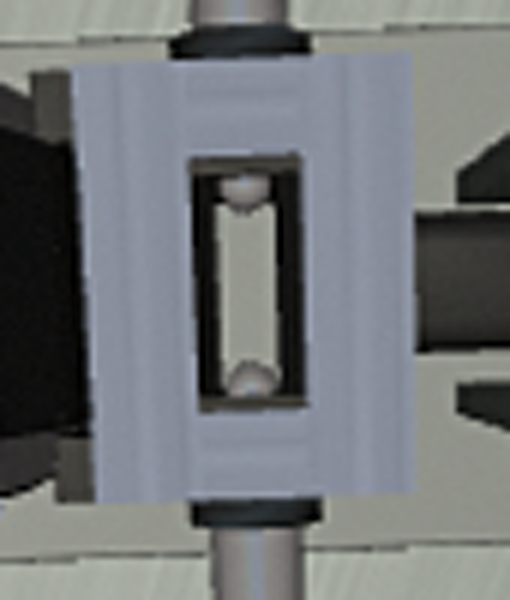

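Run:
```python
from h import *
from scipy.optimize import least_squares
d=load('w3')
C=[(70,67),(413,53),(414,493),(95,503),(190,157),(300,154),(307,405),(198,408)]
px=np.array([(215+(x+.5)/6-.5,60+(y+.5)/6-.5) for x,y in C])
M=np.array([(-30,38),(30,38),(30,-38),(-30,-38),(-10,22),(10,22),(10,-22),(-10,-22)])/1000
def P(q):
    c,s=np.cos(q[2]),np.sin(q[2]);return np.c_[q[0]+c*M[:,0]-s*M[:,1],q[1]+s*M[:,0]+c*M[:,1],np.full(8,q[3] if len(q)>3 else .155)]
for q0 in([.571,-.226,.32],[.571,-.226,.32,.155]):
    r=least_squares(lambda q:(proj(d,P(q))-px).ravel(),q0);print(r.x[:2],np.degrees(r.x[2]),r.x[3:],r.fun.reshape(-1,2).round(1).tolist())
s=observe();R=np.array(s['orientation']);t=np.array(s['tool_pos']);
# key in hand: TCP is 0.1405 above foot -> project key foot & others with nominal tool centre
for z,n in((-.1405+.105,'collar'),(-.1405,'foot'),(.0145,'top')):
    for a in(-1,1):
        w={'collar':.03,'foot':.007,'top':.018}[n]
        print(n,a,[(proj(d,t+R@[w*a,x,-z])[0]*800/512+.28).round(1).tolist() for x in(-.004,.004)])
```

```text
[ 0.57366562 -0.22531348] 20.754633479366223 [] [[-0.0, -0.6], [0.1, -0.3], [0.3, -0.0], [-0.1, 0.1], [-0.3, -0.0], [0.2, -0.2], [-0.1, 0.5], [-0.0, 0.7]]
[ 0.57364343 -0.22519295] 20.753920258384213 [0.15229233] [[0.2, -0.3], [-0.2, -0.0], [0.1, -0.3], [0.1, -0.2], [-0.2, 0.1], [0.1, -0.0], [-0.1, 0.3], [0.1, 0.5]]
collar -1 [[385.6, 435.4], [405.4, 435.4]]
collar 1 [[384.3, 291.1], [406.0, 291.1]]
foot -1 [[389.6, 309.7], [402.5, 309.7]]
foot 1 [[389.5, 287.6], [402.6, 287.6]]
top -1 [[380.9, 493.3], [408.6, 493.2]]
top 1 [[379.5, 378.5], [409.4, 378.4]]
```

The enlarged crop shows the mouth corners at (190,157), (300,154), (307,405) and (198,408). The fit gives a yaw of 20.75° and a centre of about (0.572, -0.226), once I correct for the camera bias seen on the held key.

Run:
```python
from h import *
plan([.5722,-.2258,.318],20.75,6)
```

```text
yaw0 18.88 pos [ 0.5964 -0.3009  0.3533]
13.2 0.2 5.9 -0.005; 13.2 0.3 5.9 -0.005; 13.1 0.4 5.9 -0.005; 13.1 0.4 5.9 -0.005; 13.1 0.5 5.9 -0.005; 13.1 0.6 5.9 -0.005
```

Request:
apply_moves(targets="13.2 0.2 2 -0.006; 13.2 0.3 4 -0.006; 13.1 0.4 6 -0.005; 13.1 0.4 7 -0.005; 13.1 0.5 8 -0.005; 13.1 0.6 8 -0.005; 0 0 0 0; 0 0 0 0; 0 0 0 0")

```text
time_s: 7.55
tool_pos: [0.5723, -0.2273, 0.3187]
orientation: [[-0.352, 0.936, 0.001], [0.936, 0.352, -0.001], [-0.001, 0.001, -1.0]]
ft_force: [0.5, -0.3, -3.2]
opening: 0.0069
gripper_force: 68.3
```

Run:
```python
from h import *
st(); a=snap('scene','s4');b=snap('top','t4');w=snap('wrist','w4')
def cr(i,x,y,W,H): return cv2.resize(i[y:y+H,x:x+W],(400,300),interpolation=cv2.INTER_CUBIC)
m=np.hstack([cr(a['img'],170,80,80,60),cr(w['img'],205,120,112,84)])
cv2.imwrite('pics/c4.png',m)
plan([.5722,-.2258,.318],20.75,1)
```

```text
7.55 pos [ 0.5723 -0.2273  0.3187] yaw 20.63 z [ 1.1e-03 -8.0e-04 -1.0e+00] F [ 0.5 -0.3 -3.2] T [-0.02 -0.01  0.06] op 0.0069 g 68.28639507293701 j [-0.56  0.12  1.58 -0.    1.45 -0.92]
yaw0 20.59 pos [ 0.5723 -0.2276  0.3185]
1.7 0.5 0.5 -0.003
```

View pics/c4.png

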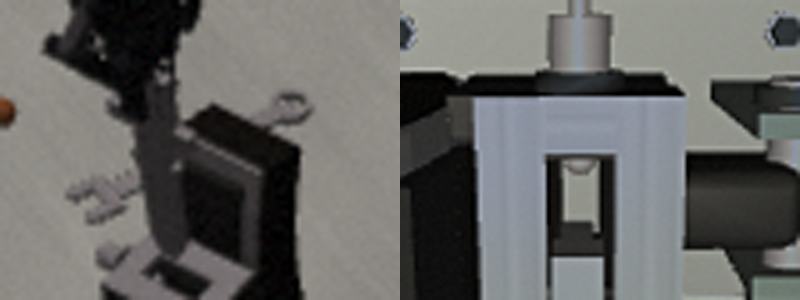

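The key hangs over the slot, and the wrist crop puts it within about 0.6 mm laterally. I'll make a small correction and then descend.

Request:
apply_moves(targets="1.5 0.6 0 -0.002; 0 0 6 0; 0 0 8 0; 0 0 8 0; 0 0 8 0; 0 0 8 0; 0 0 6 0; 0 0 0 0")

```text
time_s: 8.5
tool_pos: [0.5716, -0.2252, 0.2725]
orientation: [[-0.354, 0.935, -0.002], [0.935, 0.354, 0.001], [0.002, -0.001, -1.0]]
ft_force: [-0.5, 0.2, -2.9]
opening: 0.0075
gripper_force: 68.3
```

```bash
python3 -c "
from h import *
st()"
```

```text
8.5 pos [ 0.5716 -0.2252  0.2725] yaw 20.74 z [-0.0021  0.0013 -1.    ] F [-0.5  0.2 -2.9] T [0.01 0.01 0.04] op 0.0075 g 68.25764536857605 j [-0.56  0.15  1.63 -0.    1.37 -0.92]
```

Request:
apply_moves(targets="0 0 7 0; 0 0 8 0; 0 0 8 0; 0 0 8 0; 0 0 8 0; 0 0 6 0; 0 0 0 0; 0 0 0 0")

```text
time_s: 9.3
tool_pos: [0.5722, -0.2255, 0.229]
orientation: [[-0.354, 0.935, 0.0], [0.935, 0.354, -0.0], [-0.0, 0.0, -1.0]]
ft_force: [0.4, 0.7, -2.3]
opening: 0.0073
gripper_force: 68.2
```

```bash
python3 -c "
from h import *
st()"
```

```text
9.3 pos [ 0.5722 -0.2255  0.229 ] yaw 20.74 z [ 1.e-04 -1.e-04 -1.e+00] F [ 0.4  0.7 -2.3] T [-0.04 -0.05  0.01] op 0.0073 g 68.2489264011383 j [-0.56  0.18  1.67 -0.    1.29 -0.92]
```

Request:
apply_moves(targets="0 0 4 0; 0 0 4 0; 0 0 4 0; 0 0 4 0; 0 0 4 0; 0 0 3 0; 0 0 3 0; 0 0 2 0; 0 0 0 0; 0 0 0 0", jaw=1, squeeze=110)

```text
time_s: 10.3
tool_pos: [0.5727, -0.2255, 0.2015]
orientation: [[-0.354, 0.935, 0.002], [0.935, 0.354, -0.0], [-0.001, 0.001, -1.0]]
ft_force: [2.4, 1.2, 3.5]
opening: 0.0059
gripper_force: 108.6
```

Request:
apply_moves(targets="0 0 2 0; 0 0 2 0; 0 0 2 0; 0 0 1 0; 0 0 0 0; 0 0 0 0")

```text
time_s: 10.9
tool_pos: [0.5714, -0.2252, 0.1929]
orientation: [[-0.354, 0.935, -0.002], [0.935, 0.354, 0.001], [0.002, -0.002, -1.0]]
ft_force: [0.5, -1.1, -4.3]
opening: 0.0062
gripper_force: 107.3
```

Request:
apply_moves(targets="0 0 1 0; 0 0 1 0; 0 0 0.5 0; 0 0 0 0; 0 0 0 0")

```text
time_s: 11.4
tool_pos: [0.5722, -0.2255, 0.1917]
orientation: [[-0.354, 0.935, 0.0], [0.935, 0.354, -0.0], [-0.0, 0.0, -1.0]]
ft_force: [0.2, -0.1, -2.5]
opening: 0.0069
gripper_force: 107.5
```

Request:
apply_moves(targets="0 0 0.5 0; 0 0 0.5 0; 0 0 0.5 0; 0 0 0 0; 0 0 0 0; 0 0 0 0")

```text
time_s: 12.0
tool_pos: [0.5724, -0.2256, 0.1913]
orientation: [[-0.354, 0.935, 0.001], [0.935, 0.354, -0.0], [-0.001, 0.0, -1.0]]
ft_force: [-3.7, 1.0, 5.9]
opening: 0.0061
gripper_force: 109.0
```

Request:
apply_moves(targets="0 0 0.5 0; 0 0 0.5 0; 0 0 0.5 0; 0 0 0 0; 0 0 0 0; 0 0 0 0")

```text
time_s: 12.6
tool_pos: [0.5724, -0.2256, 0.1912]
orientation: [[-0.354, 0.935, 0.0], [0.935, 0.354, -0.001], [-0.001, 0.0, -1.0]]
ft_force: [-7.4, 4.3, 12.9]
opening: 0.0064
gripper_force: 110.1
```

```bash
python3 -c "
from h import *
st()"
```

```text
12.6 pos [ 0.5724 -0.2256  0.1912] yaw 20.76 z [ 4.e-04 -6.e-04 -1.e+00] F [-7.4  4.3 12.9] T [ 0.57  1.22 -0.02] op 0.0064 g 110.12624144554138 j [-0.56  0.22  1.7  -0.    1.22 -0.92]
```

Request:
apply_moves(targets="0.3 -0.3 0.5 0; 0.2 -0.2 0.5 0; 0 0 0.5 0; 0 0 0.5 0; 0 0 0 0; 0 0 0 0; 0 0 0 0")

```text
time_s: 13.3
tool_pos: [0.5724, -0.2256, 0.1912]
orientation: [[-0.354, 0.935, 0.002], [0.935, 0.354, -0.002], [-0.002, 0.001, -1.0]]
ft_force: [-8.3, 5.0, 18.8]
opening: 0.0061
gripper_force: 111.2
```

Request:
apply_moves(targets="0.4 -0.4 0.5 0; 0.3 -0.3 0.5 0; 0.2 -0.2 0.5 0; 0 0 0.5 0; 0 0 0.5 0; 0 0 0.5 0; 0 0 0 0; 0 0 0 0; 0 0 0 0")

```text
time_s: 14.2
tool_pos: [0.5724, -0.2256, 0.1911]
orientation: [[-0.355, 0.935, 0.005], [0.935, 0.355, -0.003], [-0.005, 0.004, -1.0]]
ft_force: [-10.6, 6.3, 28.5]
opening: 0.0062
gripper_force: 112.9
```

Run:
```python
from h import *
st(); a=snap('scene','s5');w=snap('wrist','w5')
def cr(i,x,y,W,H): return cv2.resize(i[y:y+H,x:x+W],(400,300),interpolation=cv2.INTER_CUBIC)
cv2.imwrite('pics/c5.png',np.hstack([cr(a['img'],165,80,80,60),cr(w['img'],170,90,176,132)]))
```

```text
14.2 pos [ 0.5724 -0.2256  0.1911] yaw 20.76 z [ 0.005  -0.0032 -1.    ] F [-10.6   6.3  28.5] T [ 1.17  2.   -0.02] op 0.0062 g 112.8624165058136 j [-0.56  0.22  1.7  -0.    1.22 -0.92]
```

View pics/c5.png

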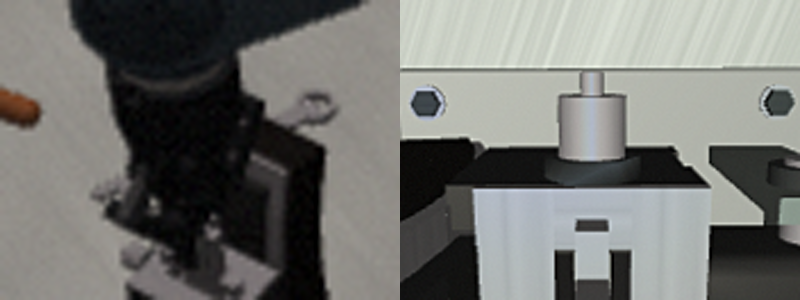

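The key is home. The collar lies across the mouth on the seat plate, the TCP stays at z 0.191 (foot 105 mm below the seat), and the downward push is about 29 N with the grip held. Handing in.

```bash
python3 -c "
from h import *
print(finish_job())"
```

```text
the job is handed in; nothing more can be done
None
```

The collared key is seated in the brake head, past the plungers with its collar on the seat plate, and I handed the job in at about 14 s, still gripping it and pushing down with about 29 N; the judge's verdict was not shown.

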